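# Close the guard of the leather embossing press and switch it on

## Robot

A 6-joint arm with a two-finger parallel gripper is mounted at the origin on the work surface. World frame = base frame: x ahead of the robot, y to its left, z up, the work surface at z = 0. Lengths are in mm, angles in rad, forces in N, time in s.
With the tool pointing down it reaches from about 275 to 750 mm from the base axis. Payload 10.2 kg.
Tool frame: the origin (TCP) lies between the finger pads; the fingertips stand 8 mm ahead of it and the grasp point (between the pads) lies 11 mm behind it; z points along the fingers, y is the line along which they close (so a half turn about z gives the same grasp; the last joint's range is limited). The gripper opens to 85 mm and grips with 20 to 120 N. Pads are 22 mm wide; open, the fingers measure 114 mm over their backs; the gripper's body (76 mm by 85 mm) begins 54 mm behind the grasp point. The pads swing forward as they close: fully open they stand 13 mm farther back than shut.
Start: joints at [-1.489, 0.313, 1.498, -0, 1.331, -0.223], TCP at [157.541, -500.811, 239.294] pointing down, gripper open.
Joint ranges: [-2.94, 2.94], [-0.97, 2.17], [0.19, 2.56], [-1.23, 4.37], [0.02, 3.11], [-2.88, 2.88]. Speed limits (rad/s): [2.39, 2.39, 3.01, 3.14, 3.14, 3.14].

## Interface

Orientations are given as a unit quaternion [w, x, y, z].
In Python, from rig import * gives the robot as it stands.
- The arm moves only by the shell command python3 -m handwheel 'ROWS' [FORCE]. ROWS is JSON, a list that holds one entry, the list of rows, each a list of 7 numbers: the shift along the world's x, y, z in mm, then the turn, a rotation vector about the world's x, y, z in degrees, then the opening, from -1 (shut) to 1 (fully open). A call has 1 to 8 rows; each row shifts and turns the commanded pose from where the row before left it; what a row does not reach is not made up. A row lasts 1/8 s, in which the tool goes at most 62.5 mm and 10.7 degrees, less where a joint would pass 70% of its speed; a pose out of reach is approached as far as the arm can. A call is refused whole if a number of a shift passes 62.5 or a number of a turn 10.7, either way. A call with a gripper value outside its range is refused whole. The fingers move at their own pace and stop on an object; FORCE is the grip in N (left out, the last holds). Time passes only in rows, so rows that do not move let the fingers close. It gives the time, the measured TCP pose, the force, the opening and the grip force at its end, in the units of the state.
- sense(): the state, without advancing time (a new reading comes with each control period).
- capture(name): name is "scene" or "top"; returns a dict with "image" (420x560x3 uint8, red, green, blue), "fx", "fy", "cx", "cy" (pixels), "dist_coeffs" ([k1, k2, p1, p2, k3] as OpenCV has them; the pictures are not rectified), "rvec" (rotation vector, rad) and "tvec" (3), from world to camera coordinates, as OpenCV has them. Camera axes: x right, y down, z forward; pixel columns grow to the right and rows downward; lengths in mm; the calibration is good to about 2 mm. A picture is of the moment at which its call begins. There is no depth.
- finish_job(): hands the job in; it is judged then, once.
The state is a dict: "time_s": time; "joints": joint angles; "dq": joint speeds; "tau": joint torques, N m; "eef_pos": TCP position; "ee_rot": TCP orientation; "force": force on the tool from outside, world axes, zero at the start; "wrist_torque": the same for the moment, N m; "grip_width": opening from 0.0 (shut) to 1.0 (fully open); "grip_force": force on a finger pad.
Only numpy, scipy, OpenCV 4.12 (cv2) and the standard library are available. Lean on these libraries where they do the work, as an engineer would, in place of code of your own. Each camera call takes 0.05 s, during which the arm holds its last target. There are 200 camera calls.

## Task

The guard of the blue embossing press stands open, with a red bar to hold it by: lower it gently all the way down onto its stops without letting it drop, and let go of it. Then, and not before, flip the lever of the grey switch box from off to fully on. Do not push about or knock over the other things on the bench.

Things in the scene. Friction and masses are not known exactly. Their poses are not given: they have to be found in the camera images.
- press: blue embossing press, fixed: open-topped base 210 mm deep (x -90 to +120 mm), 280 wide, 90 high, plus two 22 mm square posts, 500 mm high, at x = +130, y = +-131. Origin on the bench surface; -x is its front, towards the robot, z up
- light_bar (a point): middle of the underside of the press's fixed grey light bar, 490 mm above the bench, 55 mm deep, 290 mm wide, at x = +45 mm of the press. It hangs over the open guard: a tool coming straight down on the red bar hits it; one tilted about 40 degrees, fingers pointing down and to the press's +x, body leaning back to the robot, goes in underneath
- guard (a joint): guard angle in rad: 0 = fully down on its stops, grows as it opens, open stop at 1.35; starts between 1.12 and 1.3. It weighs about 0.6 kg. Hinge friction holds it above about 1 rad; lower than that it falls by itself if not held
- guard_bar (a point): middle of the guard's red round grip bar, 14 mm thick, 140 mm long, along the press's y. Two 10 mm prongs, 65 mm either side, join it to the guard's front edge 50 mm from the bar's axis; a finger fits in the gap. Pinched across with 10 to 20 N it can turn between the pads as the guard comes down. When down it is 106 mm above the bench and only low things (to 55 mm) lie under it
- guard_hinge (a point): middle of the guard's hinge axis (along the press's y), at x = +100, z = 100 mm of the press. The guard is a yellow frame 190 x 260 x 12 mm with a clear window. At guard angle a the middle of the red bar is, in the press's frame, at x = 100 - 240 cos a + 6 sin a, y = 0, z = 100 + 240 sin a + 6 cos a (mm)
- switch_box: grey switch box, fixed to the bench, left or right of the press: 120 x 80 mm, 30 mm high; origin under its centre. Its lever swings in its x-z plane; a red dot on its -x end marks off, a green dot on its +x end marks on
- lever (a joint): angle of the switch lever in rad: 0 = off (leaning to the box's -x by 0.5 rad), 1.0 = fully on (leaning to +x by 0.5 rad), with end stops; starts at 0 to 0.08. It stays where it is left; about 1.5 N on the ball moves it
- lever_ball (a point): centre of the lever's black ball, 28 mm in diameter, 80 mm from the lever's pivot, which is 40 mm above the bench over the middle of the box; the ball is about 110 mm above the bench at either end of its swing and 120 mm at mid-swing. The rod below the ball is 10 mm thick. Can be pushed over with closed fingers
- tool_tin: loose brass-coloured round tin, 72 mm across and 75 mm high, hand tools standing in it up to 150 mm; origin under its centre; a bystander
- spool: loose thread spool, tan, 56 mm across, 47 mm high, standing; origin under its centre; a bystander
- mallet: loose mallet lying down, white head 52 mm across, wooden handle, 245 mm long along its x, at most 52 mm high; origin on the table about mid-length; a bystander
- cream_jar: loose white jar with blue cap, 72 mm across, 80 mm high; origin under its centre; a bystander
- bottle: loose green bottle, 70 mm across, 220 mm high; origin under its centre; a bystander
- blank_tray: loose empty orange tray, 160 x 120 x 30 mm; origin under its centre; a bystander
- awl: loose screwdriver-shaped awl lying on the table along its x, about 200 mm long, up to 35 mm high; a bystander
Not all that is in view belongs to the job. What is meant by the switch_box is not purple, and is the larger of those in its own colour.

How it is judged:
By the outcome, as a careful person would: the job done as asked, in the order asked, and still so for the second after the job is handed in, with the robot touching nothing.
It also fails if it takes over 58 s, if anything falls off the work surface, if the arm or the gripper's body presses on something with over 40 N, if the wrist force passes 120 N, or if a joint passes its speed limit or range.

## Working session

There is one attempt and no reset: what is moved stays moved. The work goes in short steps, Python scripts to look and compute and a shell command to move; the robot and the scene stay as the last step left them, time stands still between calls to the robot, and variables do not carry over. Pictures are saved under pics/ and viewed, at most 10 in all, crops included, and the job is handed in when it is done.

```bash
ls; mkdir -p pics
cat > h.py <<'E'
from rig import *
import numpy as np, cv2, pickle
def ray(c,uv):
    K=np.array([[c['fx'],0,c['cx']],[0,c['fy'],c['cy']],[0,0,1.]])
    n=cv2.undistortPoints(np.array([[uv]],float),K,np.array(c['dist_coeffs'],float))[0,0]
    R=cv2.Rodrigues(np.array(c['rvec'],float))[0]; t=np.array(c['tvec'],float).ravel()
    return -R.T@t, R.T@np.array([n[0],n[1],1.])
def onz(c,uv,z):
    o,d=ray(c,uv); return o+d*(z-o[2])/d[2]
def tri(c1,u1,c2,u2):
    o1,d1=ray(c1,u1);o2,d2=ray(c2,u2)
    s=np.linalg.lstsq(np.array([d1,-d2]).T,o2-o1,rcond=None)[0]
    a,b=o1+s[0]*d1,o2+s[1]*d2; return (a+b)/2,np.linalg.norm(a-b)
def proj(c,p):
    K=np.array([[c['fx'],0,c['cx']],[0,c['fy'],c['cy']],[0,0,1.]])
    return cv2.projectPoints(np.array(p,float).reshape(-1,3),np.array(c['rvec'],float),np.array(c['tvec'],float),K,np.array(c['dist_coeffs'],float))[0].reshape(-1,2)
def blobs(c,lo,hi,amin=15):
    m=cv2.inRange(cv2.cvtColor(c['image'],cv2.COLOR_RGB2HSV),np.array(lo),np.array(hi))
    n,l,s,ce=cv2.connectedComponentsWithStats(m)
    return [(s[i][:5].tolist(),ce[i].round(1).tolist()) for i in range(1,n) if s[i][4]>=amin]
E
python3 - <<'E'
from h import *
for n in("scene","top"):
    c=capture(n); pickle.dump(c,open(n+'.pkl','wb')); cv2.imwrite(f'pics/{n}0.png',cv2.resize(c['image'][:,:,::-1],(784,588)))
    print(n,"red",blobs(c,(0,150,80),(6,255,255)),"red2",blobs(c,(174,150,80),(180,255,255)),"green",blobs(c,(45,120,60),(80,255,255)))
    print(ray(c,(280,210)))
print(sense())
E
```

```text
pics
scene red [([365, 190, 3, 12, 22], [365.8, 194.2]), ([322, 214, 33, 21, 209], [338.0, 224.2]), ([306, 237, 6, 5, 18], [308.3, 238.8]), ([152, 239, 29, 17, 238], [165.4, 247.0]), ([165, 293, 6, 5, 23], [167.7, 295.1]), ([254, 318, 145, 102, 8291], [326.8, 376.6])] red2 [] green [([360, 0, 16, 55, 420], [367.8, 26.8]), ([376, 0, 18, 34, 400], [383.8, 12.2]), ([384, 0, 38, 71, 668], [401.0, 25.7]), ([0, 131, 7, 50, 201], [2.3, 156.2]), ([9, 267, 129, 153, 10511], [72.8, 347.6]), ([190, 307, 7, 6, 31], [192.9, 309.5]), ([208, 331, 28, 41, 826], [220.9, 352.8]), ([216, 378, 22, 10, 49], [227.7, 383.8])]
(array([1133.12231284, -450.57677982, 1093.86525864]), array([-0.57988965,  0.37447366, -0.72368374]))
top red [([259, 81, 96, 43, 2915], [311.3, 99.4]), ([234, 151, 48, 5, 150], [257.4, 153.0]), ([370, 239, 4, 5, 16], [371.6, 240.8]), ([343, 283, 20, 28, 225], [352.6, 297.0])] red2 [([244, 155, 25, 1, 25], [256.0, 155.0])] green [([363, 140, 11, 11, 92], [368.6, 145.0]), ([356, 215, 5, 5, 16], [358.2, 216.9]), ([406, 221, 71, 86, 4554], [439.3, 259.9])]
(array([ 262.34201344,   -2.23769181, 1727.01409634]), array([ 0.1445746 , -0.03103148, -0.98909634]))
{'time_s': 0.1, 'joints': array([-1.48938458e+00,  3.13399186e-01,  1.49834228e+00,  8.71287472e-06,
        1.33100407e+00, -2.23406749e-01]), 'dq': array([-0.00097786, -0.00134493, -0.0029838 , -0.00089252,  0.00053556,
       -0.00029417]), 'tau': array([ 3.83957435e-03, -4.12890100e+01, -2.60143393e+01, -1.34566380e-04,
        3.02279630e-03,  3.21087967e-06]), 'eef_pos': array([ 157.53222742, -500.58348326,  238.79675768]), 'ee_rot': array([-5.74687093e-04,  9.88408169e-01,  1.51818839e-01,  4.51119195e-05]), 'force': array([-0.16693688, -0.04137818, -0.83476786]), 'wrist_torque': array([-0.00121169, -0.01044429, -0.02291458]), 'grip_force': 0.0, 'grip_width': 1.0002608119078071}
```

View pics/scene0.png

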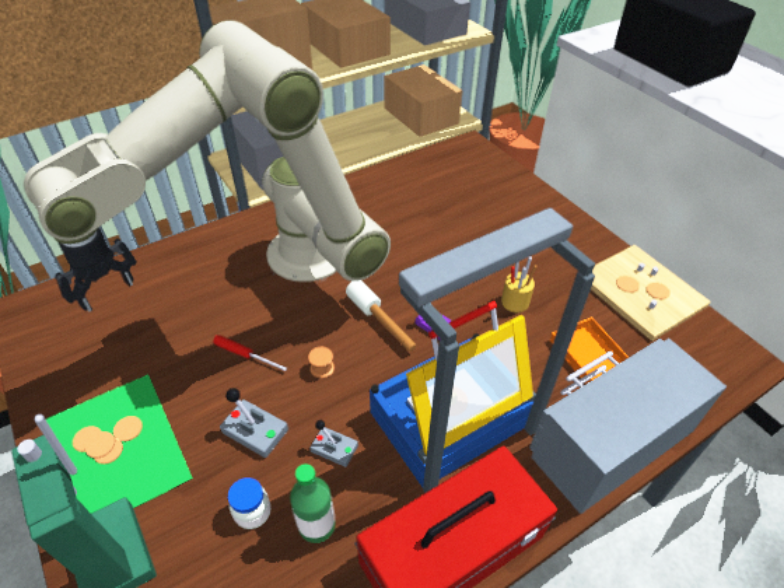

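View pics/top0.png

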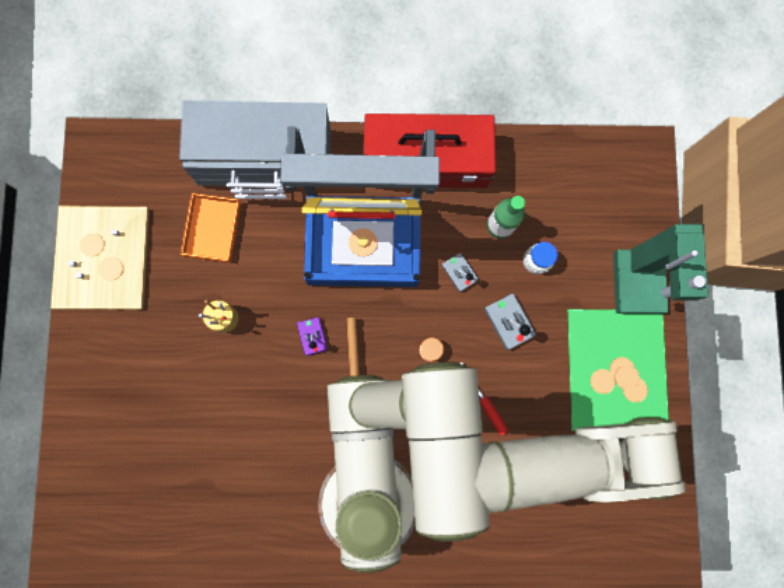

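The scene view shows the bar at about raw (338,224), partly hidden by the light-bar arm. The large grey box has its red dot at raw (168,295) and green at (193,310). The top view shows the bar at raw (257,153), the large grey box's red dot at (372,241) and green at (358,217), and blue base corners near raw (218,204) and (300,204).

Run:
```python
from h import *
s=pickle.load(open('scene.pkl','rb'));t=pickle.load(open('top.pkl','rb'))
def redmask(c): 
    h=cv2.cvtColor(c['image'],cv2.COLOR_RGB2HSV); return cv2.inRange(h,(0,150,70),(7,255,255))|cv2.inRange(h,(172,150,70),(180,255,255))
m=redmask(t); ys,xs=np.nonzero(m[148:160,228:290]); ys+=148; xs+=228
print('top bar',xs.min(),xs.max(), [ (x,ys[xs==x].min(),ys[xs==x].max()) for x in range(xs.min(),xs.max()+1,6)])
m=redmask(s); ys,xs=np.nonzero(m[210:240,305:360]); ys+=210; xs+=305
print('scene bar',[ (x,ys[xs==x].min(),ys[xs==x].max()) for x in sorted(set(xs))[::4]],xs.max())
for nm,a,b in(('red',(167.7,295.1),(371.6,240.8)),('green',(192.9,309.5),(358.2,216.9))):
    print(nm,tri(s,a,t,b),onz(t,b,30),onz(s,a,30))
print('tri far end',tri(s,(354.5,217),t,(234.5,153)))
# blue base in top
h=cv2.cvtColor(t['image'],cv2.COLOR_RGB2HSV); bm=cv2.inRange(h,(105,150,60),(125,255,255)); bm[:, :200]=0; bm[:,320:]=0
ct=max(cv2.findContours(bm,cv2.RETR_EXTERNAL,cv2.CHAIN_APPROX_NONE)[0],key=cv2.contourArea)
hull=cv2.approxPolyDP(cv2.convexHull(ct),2,True)[:,0]; print('blue hull',hull.tolist())
for c,n in((s,'s'),(t,'t')):
    m=cv2.inRange(cv2.cvtColor(c['image'],cv2.COLOR_RGB2HSV),(0,0,0),(180,255,45))
    k,l,st,ce=cv2.connectedComponentsWithStats(m); print(n,[(st[i].tolist(),ce[i].round(1).tolist()) for i in range(1,k) if 30<st[i][4]<400])
a=cv2.resize(t['image'][120:270,190:400],None,fx=3.5,fy=3.5,interpolation=2)
cv2.imwrite('pics/crop_t.png',a[:,:,::-1])
a=cv2.resize(s['image'][140:340,150:430],None,fx=2.8,fy=2.8,interpolation=2)
cv2.imwrite('pics/crop_s.png',a[:,:,::-1])
```

```text
top bar 234 281 [(234, np.int64(152), np.int64(153)), (240, np.int64(152), np.int64(154)), (246, np.int64(152), np.int64(155)), (252, np.int64(152), np.int64(155)), (258, np.int64(152), np.int64(155)), (264, np.int64(152), np.int64(155)), (270, np.int64(152), np.int64(155)), (276, np.int64(152), np.int64(155))]
scene bar [(np.int64(306), np.int64(237), np.int64(239)), (np.int64(310), np.int64(237), np.int64(239)), (np.int64(323), np.int64(228), np.int64(233)), (np.int64(327), np.int64(227), np.int64(233)), (np.int64(331), np.int64(224), np.int64(231)), (np.int64(335), np.int64(223), np.int64(229)), (np.int64(339), np.int64(220), np.int64(227)), (np.int64(343), np.int64(219), np.int64(225)), (np.int64(347), np.int64(217), np.int64(223)), (np.int64(351), np.int64(215), np.int64(220)), (np.int64(355), np.int64(219), np.int64(219))] 355
red (array([ 404.76559719, -371.51239487,   37.15711522]), np.float64(1.0911707790669292)) [ 405.18484466 -373.60148548   30.        ] [ 400.08989671 -370.47826372   30.        ]
green (array([ 487.60676398, -327.54240524,   35.89393414]), np.float64(0.07306164478831348)) [ 488.37852687 -328.71063762   30.        ] [ 484.02740375 -326.82386369   30.        ]
tri far end (array([636.46097107,  90.30141331, 326.42932591]), np.float64(6.638248894668869))
blue hull [[219, 153], [299, 155], [297, 203], [220, 202], [217, 198]]
s [([162, 278, 9, 9, 60], [165.8, 282.2]), ([531, 288, 29, 23, 272], [544.5, 298.9]), ([0, 293, 7, 13, 71], [2.8, 298.7]), ([301, 351, 52, 40, 242], [323.8, 371.1])]
t [([211, 97, 6, 12, 37], [213.4, 104.1]), ([286, 96, 16, 7, 52], [293.2, 98.3]), ([311, 96, 18, 8, 50], [320.7, 98.4]), ([554, 207, 6, 67, 210], [557.5, 230.7]), ([372, 232, 7, 7, 32], [374.7, 235.4])]
```

View pics/crop_t.png

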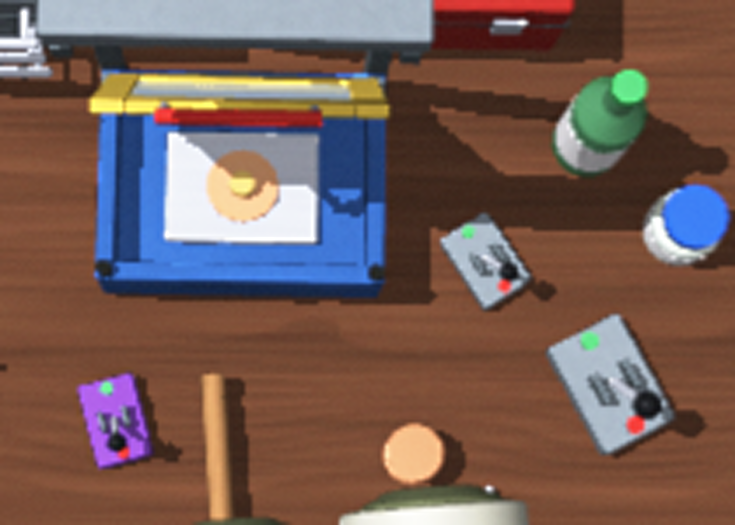

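View pics/crop_s.png

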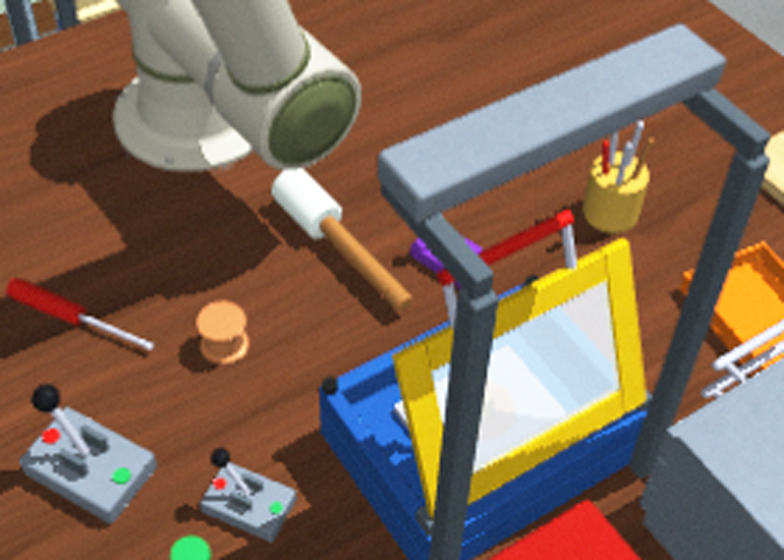

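```bash
cat > fit.py <<'E'
from h import *
from scipy.optimize import least_squares
s=pickle.load(open('scene.pkl','rb'));t=pickle.load(open('top.pkl','rb'))
be=[((352.8,217.8),(234.3,153.3)),((308,238.8),(281.8,153.8))]
for a,b in be: print('bar end',tri(s,a,t,b))
for p in((220,204),(298.8,204)): print('base bottom front',onz(t,p,0))
for p in((217.3,199.5),(299.5,200)): print('base top front',onz(t,p,90))
def pts(q):
    x,y,w,a=q; l=[[100-240*np.cos(a)+6*np.sin(a),Y,100+240*np.sin(a)+6*np.cos(a)] for Y in(70,-70)]+[[-90,140,0],[-90,-140,0]]
    R=cv2.Rodrigues(np.array([0,0,w]))[0]; return np.array(l)@R.T+[x,y,0]
def res(q):
    P=pts(q); return np.r_[proj(s,P[:2])-[e[0] for e in be],proj(t,P[:2])-[e[1] for e in be],proj(t,P[2:])-[(220,204),(298.8,204)]].ravel()
r=least_squares(res,[580,0,0,1.2],x_scale=[10,10,.1,.1],loss='soft_l1'); print(r.x,res(r.x).reshape(-1,2).round(1).tolist()); print(pts(r.x).mean(0),pts(r.x)[:2])
print('large ball',tri(s,(165.8,282.2),t,(374.7,235.4)))
E
python3 fit.py
```

```text
bar end (array([635.09550174,  89.32060225, 323.03865909]), np.float64(2.276575321315235))
bar end (array([634.19276332, -49.364365  , 327.34633005]), np.float64(3.3536346508981754))
base bottom front [534.48143155 156.7111447    0.        ]
base bottom front [ 536.9409188  -123.31022801    0.        ]
base top front [535.56329892 157.83314949  90.        ]
base top front [ 536.33848004 -119.39316732   90.        ]
[6.25100070e+02 1.96021161e+01 9.60226091e-03 1.16165702e+00] [[-0.5, -0.0], [-0.7, 1.9], [-0.4, 0.0], [-0.2, -0.4], [-0.6, 0.2], [-0.6, 0.1]]
[585.11592564  19.21816616 161.28908697] [[634.45548392  89.69517928 322.57817393]
 [635.79977979 -50.29836654 322.57817393]]
large ball (array([ 416.04526997, -365.55197354,  114.71181022]), np.float64(0.408038591624167))
```

```bash
cat > go.py <<'E'
from h import *
import sys
from scipy.spatial.transform import Rotation as Ro
# args: x y z tilt(deg, fingers to +x) [yaw deg]
a=[float(v) for v in sys.argv[1:]]
S=sense(); q=S['ee_rot']; R=Ro.from_quat([q[1],q[2],q[3],q[0]])
th=np.radians(a[3]); z=np.array([np.sin(th),0,-np.cos(th)]); y=np.array([np.cos(th),0,np.sin(th)]); x=np.cross(y,z)
T=Ro.from_euler('z',a[4] if len(a)>4 else 0,degrees=True)*Ro.from_matrix(np.array([x,y,z]).T)
print('shift',(np.array(a[:3])-S['eef_pos']).round(1),'turn',np.degrees((T*R.inv()).as_rotvec()).round(1))
print('t',S['time_s'],'pos',S['eef_pos'].round(1),'q',S['joints'].round(2),'F',S['force'].round(1),'w',round(S['grip_width'],3),S['grip_force'])
E
python3 go.py 571 20 399 40
```

```text
shift [413.5 520.6 160.2] turn [-25.3 -34.5  69.4]
t 0.1 pos [ 157.5 -500.6  238.8] q [-1.49  0.31  1.5   0.    1.33 -0.22] F [-0.2 -0.  -0.8] w 1.0 0.0
```

```bash
python3 -m handwheel '[[[24,32,24,-1.6,-2.2,4.3,0.3],[24,32,24,-1.6,-2.2,4.3,0.3],[24,32,24,-1.6,-2.2,4.3,0.3],[24,32,24,-1.6,-2.2,4.3,0.3],[24,32,24,-1.6,-2.2,4.3,0.3],[24,32,24,-1.6,-2.2,4.3,0.3],[24,32,16,-1.6,-2.2,4.3,0.3],[24,32,0,-1.6,-2.2,4.3,0.3]]]' 20; python3 go.py 571 20 399 40
```

```text
time_s: 1.1
eef_pos: [350.2, -243.8, 400.3]
ee_rot: [0.132, 0.881, 0.434, 0.133]
force: [0.9, -0.0, -1.0]
grip_width: 0.651
grip_force: 0.0
shift [220.8 263.8  -1.3] turn [-12.7 -16.6  34.8]
t 1.1 pos [ 350.2 -243.8  400.3] q [-1.03 -0.18  1.66  0.25  1.37 -0.39] F [ 0.9 -0.  -1. ] w 0.651 0.0
```

```bash
python3 -m handwheel '[[[27,33,0,-1.6,-2.1,4.3,0.3],[27,33,0,-1.6,-2.1,4.3,0.3],[27,33,0,-1.6,-2.1,4.3,0.3],[27,33,0,-1.6,-2.1,4.3,0.3],[27,33,0,-1.6,-2.1,4.3,0.3],[27,33,0,-1.6,-2.1,4.3,0.3],[27,33,0,-1.6,-2.1,4.3,0.3],[27,33,0,-1.6,-2.1,4.3,0.3]]]' 20; python3 go.py 642 20 315 40
python3 - <<'E'
from h import *
for n in("scene","top"):
    c=capture(n); pickle.dump(c,open(n+'1.pkl','wb')); 
    y,x=(120,220) if n=="scene" else (60,160)
    cv2.imwrite(f'pics/{n}1.png',cv2.resize(c['image'][y:y+180,x:x+240,::-1],None,fx=3.2,fy=3.2,interpolation=2))
E
```

```text
time_s: 2.1
eef_pos: [566.2, 20.6, 399.0]
ee_rot: [0.243, 0.666, 0.662, 0.242]
force: [-0.9, -1.0, 1.1]
grip_width: 0.654
grip_force: 0.0
shift [ 75.8  -0.6 -84. ] turn [-0.   0.1  0.3]
t 2.1 pos [566.2  20.6 399. ] q [-0.24 -0.01  1.62  0.2   0.86 -0.31] F [-0.9 -1.   1.1] w 0.654 0.0
```

View pics/scene1.png

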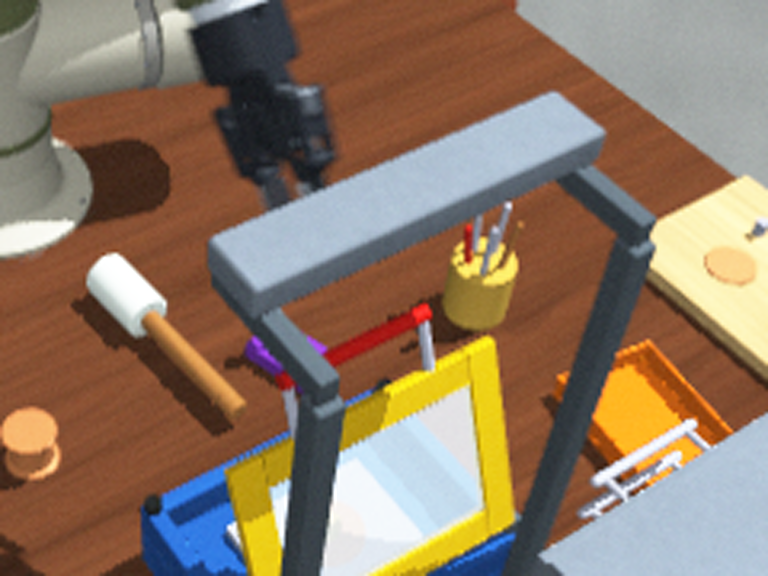

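The gripper is in front of the guard, with its tips just behind the light bar at crop (300,190). The red bar runs from crop (285,383) to (425,313), and nothing blocks the approach.

```bash
python3 -m handwheel '[[[11,0,-12,0,0,0,0.3],[11,0,-12,0,0,0,0.3],[11,0,-12,0,0,0,0.3],[11,0,-12,0,0,0,0.3],[11,0,-12,0,0,0,0.3],[11,0,-12,0,0,0,0.3],[10,-0.5,-12,0,0,0,0.3],[0,0,0,0,0,0,0.3]]]' 20; python3 go.py 642 20 315 40
python3 - <<'E'
from h import *
for n in("scene",):
    c=capture(n); y,x=(120,220)
    cv2.imwrite(f'pics/{n}2.png',cv2.resize(c['image'][y:y+180,x:x+240,::-1],None,fx=3.2,fy=3.2,interpolation=2))
E
```

```text
time_s: 3.2
eef_pos: [641.8, 18.7, 313.8]
ee_rot: [0.242, 0.668, 0.661, 0.241]
force: [0.1, -0.8, 0.2]
grip_width: 0.651
grip_force: 0.0
shift [0.2 1.3 1.2] turn [-0.1 -0.1  0.5]
t 3.2 pos [641.8  18.7 313.8] q [-0.2   0.21  1.59  0.2   0.67 -0.31] F [ 0.1 -0.8  0.2] w 0.651 0.0
```

View pics/scene2.png

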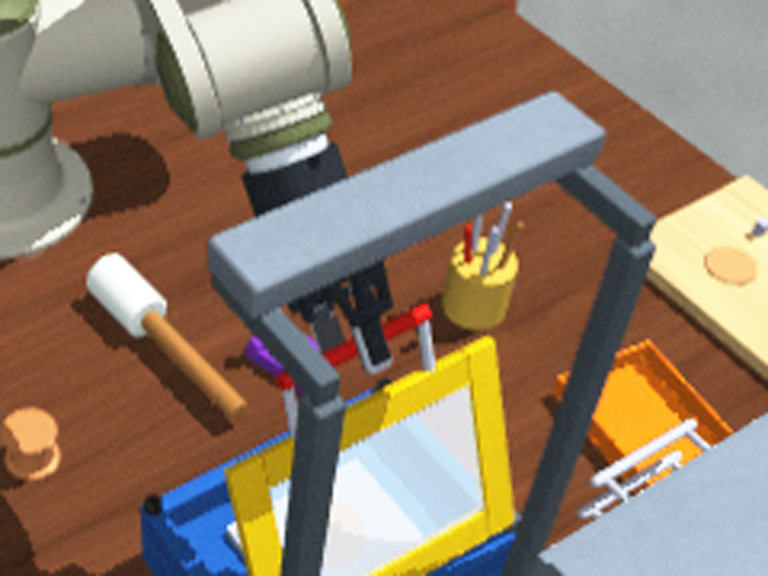

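The fingers straddle the bar: the near finger is at crop (375,350) on the camera side and the other is behind it. I'll close gently.

```bash
python3 -m handwheel '[[[0,0,0,0,0,0,-1],[0,0,0,0,0,0,-1],[0,0,0,0,0,0,-1],[0,0,0,0,0,0,-1],[0,0,0,0,0,0,-1],[0,0,0,0,0,0,-1]]]' 20; python3 go.py 642 20 315 40
```

```text
time_s: 4.0
eef_pos: [641.6, 18.7, 316.0]
ee_rot: [0.243, 0.667, 0.661, 0.242]
force: [-6.0, -0.0, 5.1]
grip_width: 0.156
grip_force: 20.3
shift [ 0.4  1.3 -1. ] turn [-0.1  0.1  0.5]
t 4.0 pos [641.6  18.7 316. ] q [-0.2   0.21  1.59  0.2   0.67 -0.31] F [-6.  -0.   5.1] w 0.156 20.326651632785797
```

Run:
```python
import numpy as np
p=np.linspace(1.187,0.025,33); x=-240*np.cos(p); z=240*np.sin(p)
X=np.round(x-x[0]); Z=np.round(z-z[0])
for k in range(0,32,8): print([(int(X[i+1]-X[i]),int(Z[i+1]-Z[i])) for i in range(k,k+8)],'end tcp',X[k+8]+641.6,Z[k+8]+315)
```

```text
[(-8, -3), (-8, -4), (-8, -4), (-7, -4), (-8, -5), (-7, -5), (-7, -5), (-7, -5)] end tcp 581.6 280.0
[(-7, -6), (-6, -5), (-6, -6), (-7, -7), (-5, -6), (-6, -7), (-5, -7), (-5, -7)] end tcp 534.6 229.0
[(-5, -7), (-5, -8), (-4, -7), (-4, -8), (-4, -8), (-3, -8), (-3, -8), (-3, -8)] end tcp 503.6 167.0
[(-3, -8), (-2, -9), (-2, -8), (-2, -9), (-1, -8), (-1, -9), (-1, -9), (0, -9)] end tcp 491.6 98.0
```

```bash
python3 -m handwheel '[[[-8,0,-3,0,0,0,-1],[-8,0,-4,0,0,0,-1],[-8,0,-4,0,0,0,-1],[-7,0,-4,0,0,0,-1],[-8,0,-5,0,0,0,-1],[-7,0,-5,0,0,0,-1],[-7,0,-5,0,0,0,-1],[-7,0,-5,0,0,0,-1]]]' 20; python3 go.py 581.6 20 280 40
```

```text
time_s: 5.0
eef_pos: [581.0, 18.9, 279.8]
ee_rot: [0.242, 0.667, 0.661, 0.242]
force: [2.2, 5.7, 0.0]
grip_width: 0.151
grip_force: 20.1
shift [0.6 1.1 0.2] turn [-0.1  0.   0.5]
t 5.0 pos [581.   18.9 279.8] q [-0.23  0.1   1.81  0.27  0.56 -0.4 ] F [2.2 5.7 0. ] w 0.151 20.125463604927063
```

```bash
python3 -m handwheel '[[[-7,0.5,-6,0,0,0,-1],[-6,0,-5,0,0,0,-1],[-6,0,-6,0,0,0,-1],[-7,0,-7,0,0,0,-1],[-5,0,-6,0,0,0,-1],[-6,0,-7,0,0,0,-1],[-5,0,-7,0,0,0,-1],[-5,0,-7,0,0,0,-1]]]' 20; python3 go.py 534.6 20 229 40
```

```text
time_s: 6.0
eef_pos: [534.2, 19.2, 228.7]
ee_rot: [0.243, 0.667, 0.661, 0.242]
force: [-4.8, 0.8, 3.7]
grip_width: 0.155
grip_force: 21.1
shift [0.4 0.8 0.3] turn [-0.1  0.1  0.5]
t 6.0 pos [534.2  19.2 228.7] q [-0.26  0.06  2.    0.4   0.43 -0.56] F [-4.8  0.8  3.7] w 0.155 21.0529688000679
```

```bash
python3 -m handwheel '[[[-5,0,-7,0,0,0,-1],[-5,0,-8,0,0,0,-1],[-4,0,-7,0,0,0,-1],[-4,0,-8,0,0,0,-1],[-4,0,-8,0,0,0,-1],[-3,0,-8,0,0,0,-1],[-3,0,-8,0,0,0,-1],[-3,0,-8,0,0,0,-1]]]' 20; python3 go.py 503.6 20 167 40
```

```text
time_s: 7.0
eef_pos: [503.1, 19.3, 166.7]
ee_rot: [0.242, 0.667, 0.661, 0.242]
force: [1.7, 2.5, -1.5]
grip_width: 0.154
grip_force: 20.2
shift [0.5 0.7 0.3] turn [-0.1  0.   0.5]
t 7.0 pos [503.1  19.3 166.7] q [-0.29  0.1   2.16  0.72  0.27 -0.92] F [ 1.7  2.5 -1.5] w 0.154 20.245381593704224
```

```bash
python3 -m handwheel '[[[-3,0,-8,0,3,0,-1],[-3,0,-9,0,3,0,-1],[-2,0,-8,0,3,0,-1],[-3,0,-9,0,3,0,-1]]]' 20; python3 go.py 493.5 20 132.5 28
```

```text
time_s: 7.5
eef_pos: [492.6, 19.1, 133.0]
ee_rot: [0.172, 0.689, 0.683, 0.17]
force: [7.0, 5.4, -2.1]
grip_width: 0.155
grip_force: 19.8
shift [ 0.9  0.9 -0.5] turn [0.  0.  0.5]
t 7.5 pos [492.6  19.1 133. ] q [-0.26  0.17  2.08  0.29  0.42 -0.49] F [ 7.   5.4 -2.1] w 0.155 19.848776757717133
```

```bash
python3 -m handwheel '[[[-1,0.5,-9,0,2,0,-1],[-1,0,-9,0,2,0,-1],[-1,0,-9,0,1,0,-1],[0,0,-6,0,1,0,-1],[0,0,0,0,0,0,-1]]]' 20; python3 go.py 488.6 20 96.2 22
```

```text
time_s: 8.12
eef_pos: [488.9, 19.3, 99.2]
ee_rot: [0.135, 0.697, 0.691, 0.133]
force: [-1.1, -4.9, -4.0]
grip_width: 0.149
grip_force: 20.6
shift [-0.3  0.7 -3. ] turn [ 0.1 -0.1  0.5]
t 8.125 pos [488.9  19.3  99.2] q [-0.25  0.26  2.05  0.19  0.46 -0.4 ] F [-1.1 -4.9 -4. ] w 0.149 20.640025734901428
```

Still held about 3 mm high. I'll press down slowly until the stops are felt.

```bash
for i in 1 2; do python3 -m handwheel '[[[0,0,-1.5,0,0,0,-1],[0,0,0,0,0,0,-1]]]' 20|grep -E "pos|force"; done
```

```text
eef_pos: [488.9, 19.3, 98.0]
force: [-2.7, -5.6, -4.1]
grip_force: 20.7
eef_pos: [488.8, 19.4, 96.5]
force: [-2.4, -5.3, -3.1]
grip_force: 20.8
```

```bash
python3 -m handwheel '[[[0,0,-1.5,0,0,0,-1],[0,0,0,0,0,0,-1]]]' 20|grep -E "pos|force"; python3 -m handwheel '[[[0,0,-1.5,0,0,0,-1],[0,0,0,0,0,0,-1]]]' 20|grep -E "pos|force"
```

```text
eef_pos: [488.9, 19.4, 95.6]
force: [-7.6, -6.4, 6.9]
grip_force: 21.9
eef_pos: [489.2, 19.5, 94.9]
force: [-12.8, -4.2, 18.9]
grip_force: 23.1
```

```bash
python3 -m handwheel '[[[0,0,0.5,0,0,0,-0.5],[0,0,0,0,0,0,-0.3],[0,0,0,0,0,0,-0.1],[0,0,0,0,0,0,-0.1],[-3,0,8,0,0,0,-0.1],[-7,0,18,0,0,0,-0.1],[-12,0,28,0,0,0,-0.1],[-12,0,30,0,0,0,-0.1]]]' 20; python3 go.py 460 0 300 0
python3 - <<'E'
from h import *
c=capture("scene"); pickle.dump(c,open('scene3.pkl','wb'))
cv2.imwrite('pics/scene3.png',cv2.resize(c['image'][140:340,150:430,::-1],None,fx=2.8,fy=2.8,interpolation=2))
E
```

```text
time_s: 10.12
eef_pos: [454.9, 19.7, 179.9]
ee_rot: [0.136, 0.697, 0.691, 0.134]
force: [0.5, 0.5, -1.3]
grip_width: 0.449
grip_force: 0.0
shift [  5.1 -19.7 120.1] turn [ 0.2 22.1  0.5]
t 10.125 pos [454.9  19.7 179.9] q [-0.27  0.04  2.05  0.15  0.68 -0.36] F [ 0.5  0.5 -1.3] w 0.449 0.0
```

View pics/scene3.png

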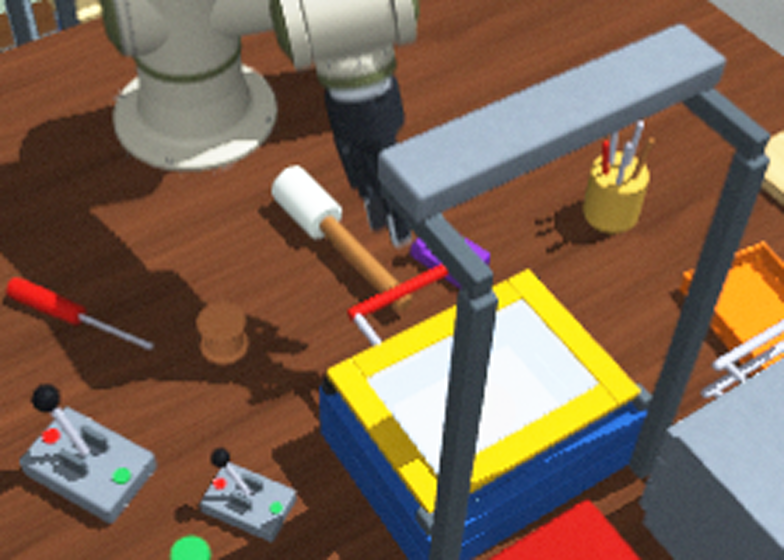

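The guard lies flat on the base and the gripper is clear of it. The lever's box is untouched, with its ball at crop (46,398). Next is the lever.

```bash
python3 go.py 368 -392 250 0 28
```

```text
shift [ -87.4 -411.6   66.5] turn [-5.2 22.  28.1]
t 10.175 pos [455.4  19.6 183.5] q [-0.27  0.03  2.05  0.15  0.69 -0.36] F [ 2.1 -1.   4. ] w 0.449 0.0
```

```bash
python3 -m handwheel '[[[-3,-15,20,-0.4,1.7,2.2,-0.5],[-6,-30,20,-0.4,1.7,2.2,-1],[-7,-30,20,-0.4,1.7,2.2,-1],[-7,-30,7,-0.4,1.7,2.2,-1],[-7,-32,0,-0.4,1.7,2.2,-1],[-7,-34,0,-0.4,1.7,2.2,-1],[-7,-34,0,-0.4,1.7,2.2,-1],[-7,-34,0,-0.4,1.7,2.2,-1]]]' 20 | head -2
python3 -m handwheel '[[[-7,-34,0,-0.4,1.7,2.2,-1],[-7,-34,0,-0.4,1.7,2.2,-1],[-7,-34,0,-0.4,1.7,2.2,-1],[-7,-34,0,-0.4,1.7,2.2,-1],[-7,-24,0,-0.4,1.6,1.7,-1],[-4,-12,0,0,0,0,-1],[0,0,0,0,0,0,-1]]]' 20; python3 go.py 368 -392 108 0 28
```

```text
time_s: 11.18
eef_pos: [404.0, -220.4, 246.2]
time_s: 12.05
eef_pos: [365.3, -391.4, 245.8]
ee_rot: [-0.003, 0.516, 0.857, -0.001]
force: [0.4, 0.4, -0.3]
grip_width: 0.003
grip_force: 0.0
shift [   2.7   -0.6 -137.8] turn [-0.  -0.3  0.1]
t 12.05 pos [ 365.3 -391.4  245.8] q [-1.04  0.33  1.45 -0.    1.36 -1.52] F [ 0.4  0.4 -0.3] w 0.003 0.0
```

```bash
python3 -m handwheel '[[[0,0,-25,0,0,0,-1],[0,0,-30,0,0,0,-1],[0,0,-30,0,0,0,-1],[0,0,-30,0,0,0,-1],[0,0,-20,0,0,0,-1],[0.5,-0.5,-3,0,0,0,-1],[0,0,0,0,0,0,-1]]]' 20
python3 -m handwheel '[[[9,5,0,0,0,0,-1],[9,5,0,0,0,0,-1],[9,5,0,0,0,0,-1],[9,5,0,0,0,0,-1],[9,4.5,0,0,0,0,-1],[9,5,0,0,0,0,-1],[9,5,0,0,0,0,-1],[9,4.5,0,0,0,0,-1]]]' 20; python3 go.py 454 -345.5 108 0 28
```

```text
time_s: 12.92
eef_pos: [366.4, -391.7, 108.6]
ee_rot: [-0.002, 0.515, 0.857, -0.002]
force: [0.6, -0.0, -0.9]
grip_width: 0.002
grip_force: 0.0
time_s: 13.92
eef_pos: [438.6, -352.3, 107.7]
ee_rot: [-0.003, 0.515, 0.857, -0.001]
force: [-2.2, -0.2, -0.9]
grip_width: 0.002
grip_force: 0.9
shift [15.4  6.8  0.3] turn [-0.  -0.4  0. ]
t 13.925 pos [ 438.6 -352.3  107.7] q [-0.88  0.53  1.54 -0.01  1.07 -1.37] F [-2.2 -0.2 -0.9] w 0.002 0.8614335581660271
```

```bash
python3 -m handwheel '[[[5,2.5,0,0,0,0,-1],[5,2.5,0,0,0,0,-1],[3,1.5,0,0,0,0,-1],[0,0,0,0,0,0,-1]]]' 20|grep -E "pos|^force"; python3 -m handwheel '[[[2,1,0,0,0,0,-1],[0,0,0,0,0,0,-1]]]' 20|grep -E "pos|^force"
```

```text
eef_pos: [451.3, -346.3, 107.8]
force: [0.2, -0.1, -0.6]
eef_pos: [453.1, -345.3, 107.8]
force: [-0.8, -0.3, -0.2]
```

```bash
python3 -m handwheel '[[[2,1,0,0,0,0,-1],[0,0,0,0,0,0,-1]]]' 20|grep -E "pos|^force"; python3 -c "
from h import *
c=capture('scene')
cv2.imwrite('pics/scene4.png',cv2.resize(c['image'][220:360,100:300,::-1],None,fx=3.5,fy=3.5,interpolation=2))"
```

```text
eef_pos: [455.1, -344.3, 107.8]
force: [-0.9, -0.1, -1.6]
```

View pics/scene4.png

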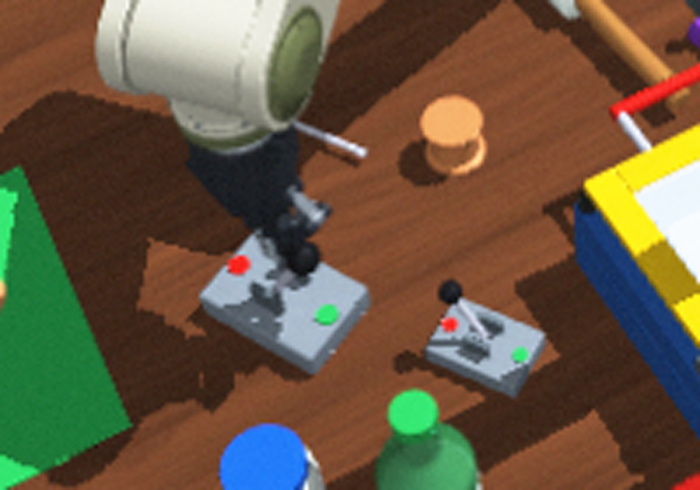

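The ball is in front of the fingers at crop (303,258), past the middle. I feel no stop yet, so I'll keep pushing.

```bash
python3 -m handwheel '[[[3,1.5,0,0,0,0,-1],[0,0,0,0,0,0,-1]]]' 20|grep -E "pos|^force"; python3 -m handwheel '[[[2,1,0,0,0,0,-1],[0,0,0,0,0,0,-1]]]' 20|grep -E "pos|^force"
python3 -c "
from h import *
s=pickle.load(open('scene.pkl','rb'));print(proj(s,[480,-332,110]))
c=capture('scene');m=cv2.inRange(cv2.cvtColor(c['image'],cv2.COLOR_RGB2HSV),(0,0,0),(180,255,45))
k,l,st,ce=cv2.connectedComponentsWithStats(m[260:320,165:210]);print([(st[i].tolist(),ce[i]+[165,260]) for i in range(1,k) if st[i][4]>15])"
```

```text
eef_pos: [456.6, -343.6, 107.7]
force: [-12.0, -4.5, 0.7]
eef_pos: [457.1, -343.4, 107.7]
force: [-21.2, -9.2, 3.7]
[[186.29169813 294.38722881]]
[([0, 0, 26, 39, 522], array([177.07662835, 276.75862069]))]
```

```bash
python3 -m handwheel '[[[-5,-2.5,0,0,0,0,-1],[-10,-5,0,0,0,0,-1],[-18,-10,0,0,0,0,-1],[-18,-10,0,0,0,0,-1],[-9,-5,20,0,0,0,-1],[0,0,40,0,0,0,-1],[0,0,50,0,0,0,-1],[0,0,30,0,0,0,-1]]]' 20; python3 -m handwheel '[[[-15,-15,10,0,0,0,-1],[-20,-20,0,0,0,0,-1],[-20,-20,0,0,0,0,-1],[-10,-10,0,0,0,0,-1],[0,0,0,0,0,0,-1],[0,0,0,0,0,0,-1]]]' 20|grep pos
python3 -c "
from h import *
c=capture('scene')
cv2.imwrite('pics/scene5.png',cv2.resize(c['image'][140:340,120:400,::-1],None,fx=2.8,fy=2.8,interpolation=2))"
```

```text
time_s: 16.52
eef_pos: [399.5, -375.0, 250.4]
ee_rot: [-0.001, 0.516, 0.857, -0.002]
force: [-0.5, 0.1, 0.0]
grip_width: -0.0
grip_force: 0.0
eef_pos: [335.5, -438.8, 257.8]
```

View pics/scene5.png

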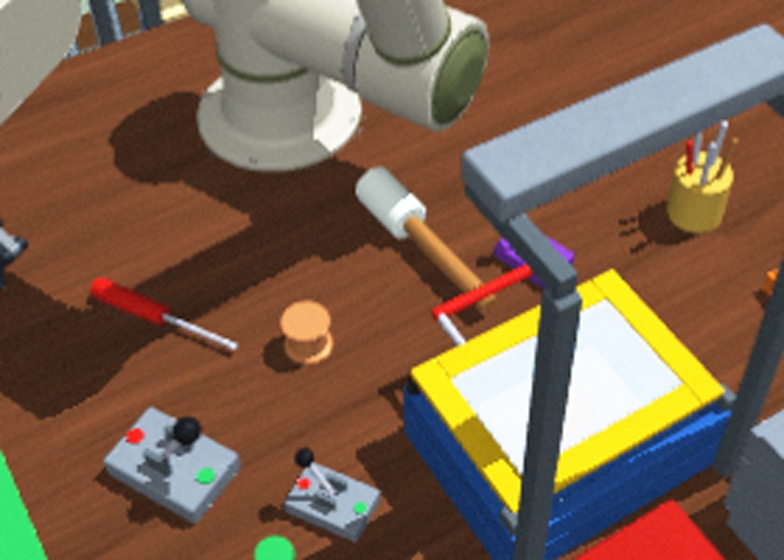

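The ball is at raw (186.8,293.9), and the predicted fully-on position is (186.3,294.4). The guard is down, the bystanders have not moved and the robot is clear.

```bash
python3 -c "
from rig import *
print(finish_job())"
```

```text
the job is handed in; nothing more can be done
None
```

The press guard was lowered onto its stops and released, then the grey switch's lever was pushed to its fully-on stop; the bystanders in the last picture had not moved, and I handed the job in at about 17 s with the arm clear.

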